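# Open the safety cap of the cleaner bottle

### The job

Open the red-capped cleaner bottle: grip its push-and-turn safety cap, press it all the way down, and while it is down turn it counter-clockwise (seen from above) by about 70 degrees until it comes free. Lift it straight up and finish still holding it in the gripper, upright and still, right over the open bottle with about 8 cm of air between cap and mouth. Leave the blue-capped bottle and the small things lying about alone.

Things in the scene. Friction and masses are not known exactly. Their poses are not given: they have to be found in the camera images.
- bottle: White round cleaner bottle, 66 mm wide, red band, clamped in a grey holder plate 104 x 104 mm screwed to the bench (does not move). Origin: on the bench under the bottle's axis; z up. Its sloping shoulder ends 100 mm above the bench in a collar 47 mm wide and 3 mm high; the cap sits above it on the neck. Keep fingertips clear of collar and shoulder.
- mouth (a point): Centre of the top face of the red-capped bottle's neck, 128 mm above the bench, on the bottle's axis (hidden in the cap while it is on). A spring-loaded black rubber seal 18 mm wide stands up from it, 15 mm high when the cap is off.
- cap: Red round fluted safety cap of the red-banded bottle, 46 mm wide, 34 mm tall, about 50 g. Origin: centre of its lower rim; z up; x along the white bar on its flat top. Closed: rim 110 mm and top 144 mm above the bench, axes parallel to the bottle's, rim 7 mm above the collar. Grip it from above, anywhere round its side; 15 to 20 mm down from the top is enough.
- cap_lugs (a point): Point on the cap's axis 4 mm above its lower rim, level with two lugs inside it, caught in pockets of the neck. Closed, the cap cannot be turned or pulled off. Pressed down 4 mm or more (stop on the collar at 7 mm), it turns counter-clockwise seen from above: past 50 and up to 130 degrees it lifts off straight. Clockwise is blocked.
- seal (a joint): Spring travel of the rubber seal in the mouth, which the cap presses on: 0 with the cap closed, grows to 0.007 m with the cap pressed onto the collar, -0.004 with the cap off. The spring pushes the cap up with 5 N at 0 and 12 N at 0.007.
- other_bottle: Bottle of the same shape and size in the same kind of holder, with a blue band and a closed blue cap (top at 144 mm), not to be touched. Origin: on the bench under its axis. The two bottles may stand in either order.
- wool_tin: Grey tin of brass wool, 58 mm wide, 33 mm high, loose; origin at the centre of its underside. Leave alone.
- solder_reel: Solder reel with orange top, 51 mm wide, 31 mm high, loose; origin at the centre of its underside. Leave alone.
- clear_tube: Clear tube standing upright, 19 mm wide, 78 mm high, loose; origin at the centre of its underside. Leave alone.
- cutters: Side cutters with red handles lying flat, 57 x 116 x 12 mm, loose; origin at the centre of the underside. Leave alone.
Not all that is in view belongs to the job. What is shaped like the cap but purple is not meant.

How it is judged:
On the way, in this order (a step that is already met when the one before it is completed fails the run):
1. the red cap is pressed down by 3.5 mm or more (z of cap in the frame of mouth below -0.0215 m and angle between the x axis of cap and the x axis of bottle, either way round below 0.5 rad), for 0.1 s.
2. the cap, still on the neck, is turned by more than 0.7 rad (40 degrees) (angle between the x axis of cap and the x axis of bottle, either way round above 0.7 rad and z of cap in the frame of mouth below -0.005 m), for 0.05 s.
At the end, for the whole second after the job is handed in: the cap is in the gripper (fingers press on it with more than 1 N), its lower rim 40 to 160 mm above the mouth of its bottle and within 40 mm of the bottle's axis, tilted less than 0.35 rad, slower than 30 mm/s and not touching the bottle (z of cap in the frame of mouth between 0.04 and 0.16 m and horizontal distance between cap and mouth below 0.04 m and angle between cap's own z axis and vertical below 0.35 rad and contact force between the fingers and cap above 1 N and contact force between cap and bottle below 0.1 N and linear speed of cap below 0.03 m/s); the arm keeps its last pose, push and grip.
It fails at once if the blue-capped bottle is touched (more than 1 N) (contact force between any of the arm, the fingers, cap and other_bottle above 1 N).
It fails at once if the wool tin is moved by more than 20 mm (distance of wool_tin from where it was at the start of the episode above 0.02 m).
It fails at once if the solder reel is moved by more than 20 mm (distance of solder_reel from where it was at the start of the episode above 0.02 m).
It fails at once if the clear tube is moved by more than 20 mm (distance of clear_tube from where it was at the start of the episode above 0.02 m).
It fails at once if the cutters is moved by more than 20 mm (distance of cutters from where it was at the start of the episode above 0.02 m).
It also fails if it takes over 40 s, if anything falls off the work surface, if the arm or the gripper's body presses on something with over 40 N, if the wrist force passes 120 N, or if a joint passes its speed limit or range.

### The arm

A 7-joint arm with a two-finger parallel gripper is mounted at the origin on a cart in front of the work surface, level with it; the furniture and walls round the work are solid. World frame = base frame: x ahead of the robot, y to its left, z up, the work surface at z = 0. Lengths are in m, angles in rad, forces in N, time in s.
With the tool pointing down it reaches from about 0.4 to 0.875 m from the base axis. Payload 19.3 kg.
Tool frame: the origin (TCP) lies midway between the tips of the shut fingers; the grasp point (between the pads) lies 19 mm behind it; z points along the fingers, y is the line along which they close (so a half turn about z gives the same grasp; the last joint's range is limited). The gripper opens to 85 mm and grips with 20 to 120 N. Pads are 22 mm wide; open, the fingers measure 114 mm over their backs; the gripper's body (76 mm by 85 mm) begins 54 mm behind the grasp point. The pads swing forward as they close: fully open they stand 13 mm farther back than shut.
Start: joints at [1.156, 0.521, -0.036, 1.599, 0.021, 1.021, -0.113], TCP at [0.211, -0.588, 0.231] pointing down, gripper open.
Joint ranges: [-2.91, 2.91], [-0.3, 2.13], [-1.5, 1.42], [0.17, 2.43], [-1.26, 4.41], [0.16, 1.93], [-2.52, 2.52]. Speed limits (rad/s): [1.89, 1.89, 2.39, 2.39, 3.01, 3.01, 3.01].

### API

Orientations are given as a rotation vector (axis times angle).
In Python, from bench import r, cams, hand_in gives the robot as it stands.
- The arm moves only by the tool send_rows, never from a script. Its argument "rows" is a list of rows, each an object with "linear": the shift along the world's x, y, z in units of 50 mm (1.0 is 50 mm), a list of three; "roll": the turn about the world's z in units of 6 degrees (1.0 is 6 degrees); "grip": the gripper command: -1 is shut, 1 is fully open, values between are in proportion. A call has 1 to 10 rows; each row shifts and turns the commanded pose from where the row before left it; what a row does not reach is not made up. A row lasts 1/8 s, in which the tool goes at most 62.5 mm and 10.7 degrees, less where a joint would pass 70% of its speed; a pose out of reach is approached as far as the arm can. A call is refused whole if a number of a shift passes 1 or a number of a turn 1, either way. A call with a gripper value outside its range is refused whole. The fingers move at their own pace and stop on an object; the grip force is fixed at half the most. Time passes only in rows, so rows that do not move let the fingers close. It gives the time, the measured TCP pose, the force, the opening and the grip force at its end, in the units of the state.
- r.observe(): the state, without advancing time (a new reading comes with each control period).
- cams.read_camera(name): name is "scene" or "top"; returns the picture (384x512x3 uint8, red, green, blue); there is no depth.
- cams.camera_info(name): a dict with "intrinsics" (3x3 intrinsics, pixels), "R" (3x3) and "t" (3): a world point X has camera coordinates R X + t. Camera axes: x right, y down, z forward; pixel columns grow to the right and rows downward; lengths in m; the calibration is good to about 2 mm. A picture is of the moment at which its call begins. camera_info takes no time and is no camera call.
- hand_in(): hands the job in; it is judged then, once.
The state is a dict: "time_s": time; "q": joint angles; "qvel": joint speeds; "joint_efforts": joint torques, N m; "position": TCP position; "tcp_rot": TCP orientation; "force": force on the tool from outside, world axes, zero at the start; "wrist_torque": the same for the moment, N m; "width": finger opening in m; "gripper_force": force on a finger pad.
Only numpy, scipy, OpenCV 4.12 (cv2) and the standard library are available. Lean on these libraries where they do the work, as an engineer would, in place of code of your own. Each camera call takes 0.05 s, during which the arm holds its last target. There are 200 camera calls.

## Working session

There is one attempt and no reset: what is moved stays moved. The work goes in short steps, Python scripts to look and compute and a tool call to move; the robot and the scene stay as the last step left them, time stands still between calls to the robot, and variables do not carry over. Pictures are saved under pics/ and viewed, at most 10 in all, crops included, and the job is handed in when it is done.

Besides the shell and the picture viewer there is one more tool, called after "Emit:" by a JSON object that holds its "op" and its "data", one argument or row to a line. send_rows: Moves the arm, as the interface text tells. Its arguments: {"type":"object","properties":{"rows":{"type":"array"}},"required":["rows"]}

```bash
mkdir -p pics; cat > h.py <<'E'
import numpy as np, cv2
from bench import r, cams, hand_in
def ray(name,u,v,z):
    c=cams.camera_info(name);K=np.array(c["intrinsics"]);R=np.array(c["R"]);t=np.array(c["t"])
    o=-R.T@t; d=R.T@np.linalg.solve(K,[u,v,1]); return o+d*(z-o[2])/d[2]
def proj(name,X):
    c=cams.camera_info(name);p=np.array(c["R"])@X+np.array(c["t"]);p=np.array(c["intrinsics"])@p;return p[:2]/p[2]
E
python3 - <<'E'
from h import *
for n in("scene","top"):
    im=cams.read_camera(n); cv2.imwrite(f"pics/{n}0.png",im[:,:,::-1])
    c=cams.camera_info(n); print(n,-np.array(c["R"]).T@np.array(c["t"]),np.array(c["R"])[2])
print(r.observe())
E
```

```text
scene [0.19870872 0.64926292 0.80962169] [ 0.36537232 -0.69804763 -0.61581863]
top [ 0.53850629 -0.13332557  1.10317717] [ 0.03830177 -0.02371621 -0.99898474]
{'time_s': 0.1, 'q': array([ 1.15577856,  0.52197616, -0.0363171 ,  1.59992658,  0.02122405,
        1.02108552, -0.11281038]), 'qvel': array([-0.00012371, -0.00240984,  0.00208503, -0.00202315,  0.00054659,
       -0.0007325 , -0.00024648]), 'joint_efforts': array([ 3.39216385e-03, -9.28492427e+01,  1.98384002e+00, -3.70535338e+01,
        1.82314828e-02,  5.24126168e-03,  1.97861264e-04]), 'position': array([ 0.21112601, -0.58795564,  0.23077859]), 'tcp_rot': array([-3.09406145e+00, -5.38763812e-01,  4.17791700e-04]), 'force': array([-0.5810813 ,  0.04025422, -0.46355156]), 'wrist_torque': array([ 0.03260832, -0.056529  ,  0.01576992]), 'gripper_force': 0.0, 'width': 0.0851895158593737}
```

View pics/scene0.png

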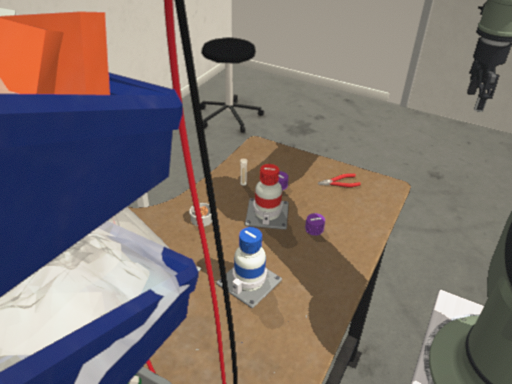

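View pics/top0.png

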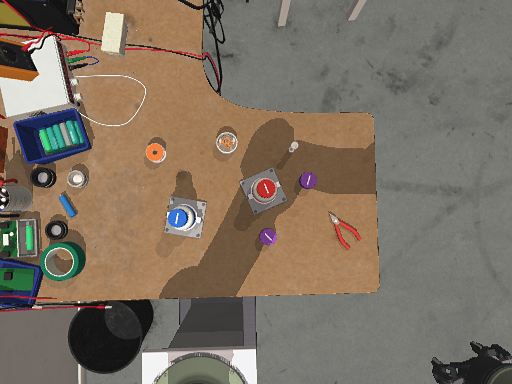

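The scene view shows the red cap at (269,170) and the blue cap at (250,240). In the top view the red cap is at (265,188).
Candidates in the top view are the red cap (265,188), purple caps (308,180) and (268,237), the blue cap (178,217), the red cutter handles (345,232) and the orange reel (155,152). I choose (265,188), red on a red-banded bottle in a plate, and check it in a crop.

```bash
python3 - <<'E'
from h import *
im=cams.read_camera("top"); hsv=cv2.cvtColor(im,cv2.COLOR_RGB2HSV)
red=(((hsv[...,0]<6)|(hsv[...,0]>172))&(hsv[...,1]>150)&(hsv[...,2]>80)).astype(np.uint8)
def blob(m,x0,y0,x1,y1):
    k=np.zeros_like(m);k[y0:y1,x0:x1]=m[y0:y1,x0:x1];p=np.argwhere(k)[:,::-1]
    c,_=cv2.findContours(k,0,1);c=max(c,key=cv2.contourArea);return p.mean(0),cv2.minEnclosingCircle(c),len(p)
b=blob(red,240,165,290,212);print(b,ray("top",*b[1][0],.144),ray("top",b[1][0][0]+b[1][1],b[1][0][1],.144))
wh=((hsv[...,1]<110)&(hsv[...,2]>150)).astype(np.uint8)
k=np.zeros_like(wh);x,y=map(int,b[1][0]);cv2.circle(k,(x,y),7,1,-1);p=np.argwhere(wh*k)[:,::-1]
w=np.array([ray("top",*q,.144)[:2] for q in p]);print(len(w),w.mean(0))
e,v=np.linalg.eigh(np.cov(w.T));print("bar deg",e,np.degrees(np.arctan2(v[1,1],v[0,1])))
for n,(u,vv,z) in dict(blue=(178,217,.144),p1=(308,180,.034),p2=(268,237,.034),tin=(227,142,.033),reel=(155,152,.031),tube=(294,146,.078),cut=(342,225,.01)).items(): print(n,ray("top",u,vv,z)[:2].round(3))
s=cams.read_camera("scene");hs=cv2.cvtColor(s,cv2.COLOR_RGB2HSV)
rs=(((hs[...,0]<6)|(hs[...,0]>172))&(hs[...,1]>150)&(hs[...,2]>60)).astype(np.uint8)
bs=blob(rs,250,155,290,190);print("scene",bs, proj("scene",np.array([*ray("top",*b[1][0],.144)[:2],.127])))
a=cv2.resize(im[150:230,225:325],None,fx=5,fy=5,interpolation=2);c=cv2.resize(s[140:240,230:310],None,fx=4,fy=4,interpolation=2)
o=np.zeros((400,820,3),np.uint8);o[:,:500]=a;o[:,500:820]=c;cv2.imwrite("pics/crop1.png",o[:,:800,::-1])
E
```

```text
(array([265.54132231, 188.39669421]), ((265.69512939453125, 188.13414001464844), 9.160654067993164), 242) [ 0.59045419 -0.18905949  0.144     ] [ 0.58992206 -0.21170589  0.144     ]
17 [ 0.59165895 -0.18911697]
bar deg [1.35916902e-06 5.71559475e-05] -159.80009522289222
blue [0.525 0.028]
p1 [ 0.616 -0.313]
p2 [ 0.462 -0.198]
tin [ 0.726 -0.092]
reel [0.703 0.107]
tube [ 0.704 -0.271]
cut [ 0.489 -0.409]
scene (array([268.80062305, 174.33021807]), ((268.9562072753906, 173.6569366455078), 11.105561256408691), 321) [268.9339307  175.05040468]
```

View pics/crop1.png

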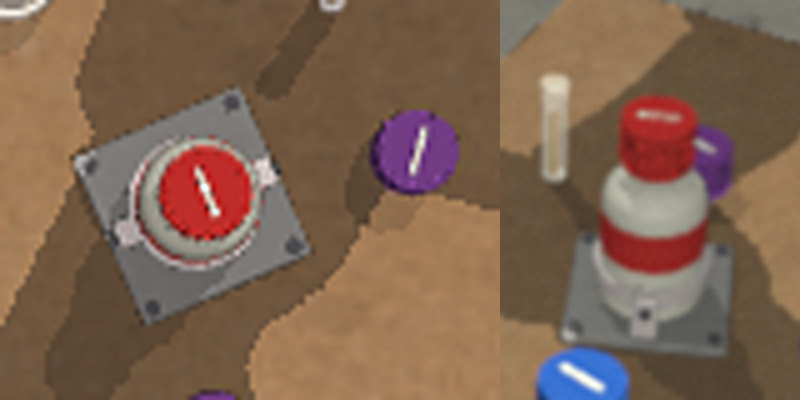

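The crop confirms it: the red cap with its white bar is on the red-banded bottle in the plate, at about (0.591, -0.189). The bar points at about 20°. Purple decoys lie apart on the bench. I'll move above it.

Emit:
{"op": "send_rows", "data": {
  "rows": [
    {"linear": [0.38, 0.4, 0], "roll": 0, "grip": 1},
    {"linear": [0.38, 0.4, 0], "roll": 0, "grip": 1},
    {"linear": [0.38, 0.4, 0], "roll": 0, "grip": 1},
    {"linear": [0.38, 0.4, 0], "roll": 0, "grip": 1},
    {"linear": [0.38, 0.4, 0], "roll": 0, "grip": 1},
    {"linear": [0.38, 0.4, 0], "roll": 0, "grip": 1},
    {"linear": [0.38, 0.4, 0], "roll": 0, "grip": 1},
    {"linear": [0.38, 0.4, 0], "roll": 0, "grip": 1},
    {"linear": [0.38, 0.4, 0], "roll": 0, "grip": 1},
    {"linear": [0.38, 0.4, 0], "roll": 0, "grip": 1}
  ]
}}

```text
time_s: 1.45
position: [0.4018, -0.3875, 0.2312]
tcp_rot: [-3.095, -0.539, 0.0]
force: [-0.9, -0.3, -0.4]
width: 0.0855
gripper_force: 0.0
```

Emit:
{"op": "send_rows", "data": {
  "rows": [
    {"linear": [0.38, 0.4, 0], "roll": 0, "grip": 1},
    {"linear": [0.38, 0.4, 0], "roll": 0, "grip": 1},
    {"linear": [0.38, 0.4, 0], "roll": 0, "grip": 1},
    {"linear": [0.38, 0.4, 0], "roll": 0, "grip": 1},
    {"linear": [0.38, 0.4, 0], "roll": 0, "grip": 1},
    {"linear": [0.38, 0.4, 0], "roll": 0, "grip": 1},
    {"linear": [0.38, 0.4, 0], "roll": 0, "grip": 1},
    {"linear": [0.38, 0.4, 0], "roll": 0, "grip": 1},
    {"linear": [0.2, 0.2, 0], "roll": 0, "grip": 1},
    {"linear": [0, 0, 0], "roll": 0, "grip": 1}
  ]
}}

```text
time_s: 2.7
position: [0.5634, -0.2178, 0.2311]
tcp_rot: [-3.095, -0.54, 0.0]
force: [-1.0, -0.2, -0.1]
width: 0.0855
gripper_force: 0.0
```

```bash
python3 - <<'E'
from h import *
o=r.observe()
for k in("time_s","q","position","tcp_rot","force"):print(k,np.round(o[k],4))
cv2.imwrite("pics/s2.png",cv2.resize(cams.read_camera("scene")[60:260,180:400],None,fx=3,fy=3)[...,::-1])
E
```

```text
time_s 2.7
q [ 0.3715  0.4907 -0.1442  1.6531  0.0803  1.004  -1.0241]
position [ 0.5634 -0.2178  0.2311]
tcp_rot [-3.0945e+00 -5.4040e-01  5.0000e-04]
force [-0.9652 -0.1587 -0.101 ]
```

View pics/s2.png

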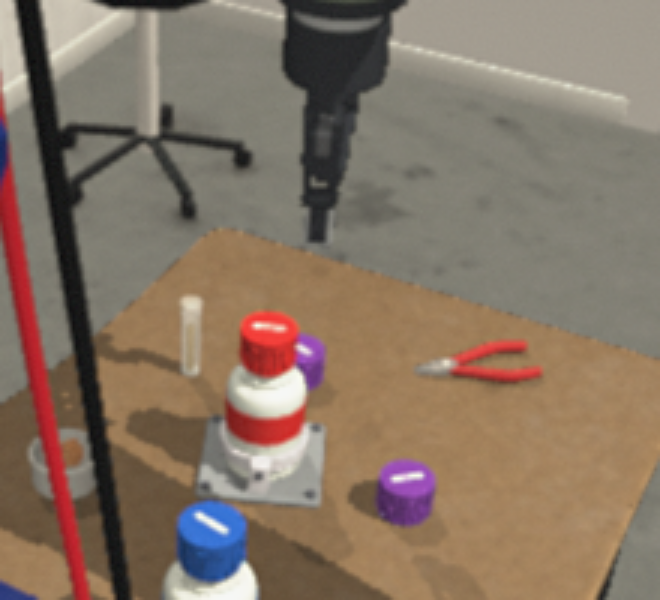

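The gripper is open and clear, up and to the right of the red cap, which is at crop pixel (269,343). The tube and caps are undisturbed. Next I'll centre over the cap and descend.

Emit:
{"op": "send_rows", "data": {
  "rows": [
    {"linear": [0.28, 0.29, 0], "roll": 0, "grip": 1},
    {"linear": [0.27, 0.28, 0], "roll": 0, "grip": 1},
    {"linear": [0, 0, 0], "roll": 0, "grip": 1},
    {"linear": [0, 0, -0.4], "roll": 0, "grip": 1},
    {"linear": [0, 0, -0.4], "roll": 0, "grip": 1},
    {"linear": [0, 0, -0.4], "roll": 0, "grip": 1},
    {"linear": [0, 0, 0], "roll": 0, "grip": 1}
  ]
}}

```text
time_s: 3.62
position: [0.5899, -0.1897, 0.1702]
tcp_rot: [-3.094, -0.538, 0.004]
force: [0.4, -0.5, -0.7]
width: 0.0857
gripper_force: 0.0
```

```bash
python3 - <<'E'
from h import *
a=cams.read_camera("top")[140:240,210:330];b=cams.read_camera("scene")[120:220,220:320]
o=np.hstack([cv2.resize(a,(440,367)),cv2.resize(b,(367,367))])[:,:800]
cv2.imwrite("pics/c3.png",o[...,::-1]); print(r.observe()["position"])
E
```

```text
[ 0.59088711 -0.1899352   0.17189429]
```

View pics/c3.png

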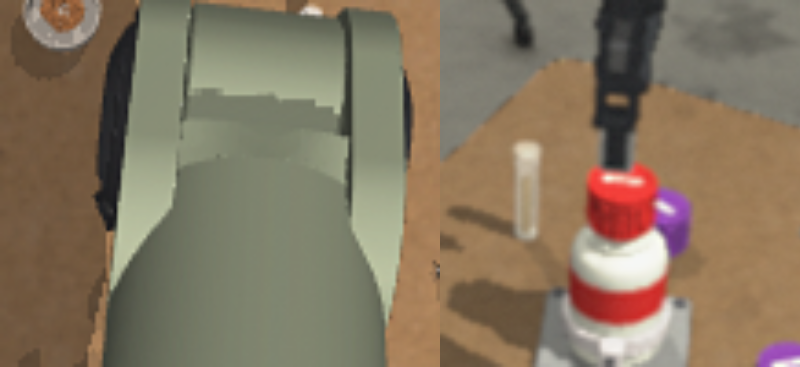

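The scene half shows the fingers centred on the cap, with finger column ~617 against cap ~621. The top view is blocked by the arm. I'll descend the last 64 mm.

Emit:
{"op": "send_rows", "data": {
  "rows": [
    {"linear": [0, 0, -0.4], "roll": 0, "grip": 1},
    {"linear": [0, 0, -0.4], "roll": 0, "grip": 1},
    {"linear": [0, 0, -0.3], "roll": 0, "grip": 1},
    {"linear": [0, 0, -0.18], "roll": 0, "grip": 1},
    {"linear": [0, 0, 0], "roll": 0, "grip": 1}
  ]
}}

```text
time_s: 4.35
position: [0.5907, -0.1897, 0.1072]
tcp_rot: [-3.095, -0.539, 0.001]
force: [0.9, 0.4, 0.1]
width: 0.0854
gripper_force: 0.0
```

Emit:
{"op": "send_rows", "data": {
  "rows": [
    {"linear": [0, 0, 0], "roll": 0, "grip": -1},
    {"linear": [0, 0, 0], "roll": 0, "grip": -1},
    {"linear": [0, 0, 0], "roll": 0, "grip": -1},
    {"linear": [0, 0, 0], "roll": 0, "grip": -1},
    {"linear": [0, 0, 0], "roll": 0, "grip": -1},
    {"linear": [0, 0, 0], "roll": 0, "grip": -1},
    {"linear": [0, 0, 0], "roll": 0, "grip": -1}
  ]
}}

```text
time_s: 5.22
position: [0.591, -0.1899, 0.1076]
tcp_rot: [3.095, 0.539, 0.001]
force: [-0.2, -0.9, 5.8]
width: 0.0449
gripper_force: 60.4
```

Emit:
{"op": "send_rows", "data": {
  "rows": [
    {"linear": [0, 0, -0.05], "roll": 0, "grip": -1},
    {"linear": [0, 0, -0.05], "roll": 0, "grip": -1},
    {"linear": [0, 0, -0.03], "roll": 0, "grip": -1},
    {"linear": [0, 0, 0], "roll": 0, "grip": -1},
    {"linear": [0, 0, 0], "roll": 0, "grip": -1}
  ]
}}

```text
time_s: 5.85
position: [0.591, -0.1899, 0.1014]
tcp_rot: [3.095, 0.539, 0.001]
force: [-1.8, -0.2, 12.2]
width: 0.0453
gripper_force: 61.0
```

The upward force is 12 N, so the cap is near the stop. Next I'll turn it counter-clockwise.

Emit:
{"op": "send_rows", "data": {
  "rows": [
    {"linear": [0, 0, 0], "roll": 0.8, "grip": -1},
    {"linear": [0, 0, 0], "roll": 0.8, "grip": -1},
    {"linear": [0, 0, 0], "roll": 0.8, "grip": -1},
    {"linear": [0, 0, 0], "roll": 0.8, "grip": -1},
    {"linear": [0, 0, 0], "roll": 0.8, "grip": -1},
    {"linear": [0, 0, 0], "roll": 0.8, "grip": -1},
    {"linear": [0, 0, 0], "roll": 0, "grip": -1}
  ]
}}

```text
time_s: 6.72
position: [0.5914, -0.1898, 0.1016]
tcp_rot: [2.862, 1.293, 0.002]
force: [-0.9, -0.1, 10.7]
width: 0.0448
gripper_force: 60.9
```

```bash
python3 - <<'E'
from h import *
o=r.observe()
for k in("time_s","q","tcp_rot","position","wrist_torque","force"):print(k,np.round(o[k],3))
b=cams.read_camera("scene")[130:200,230:310]
cv2.imwrite("pics/c4.png",cv2.resize(b,(640,560),interpolation=2)[...,::-1])
E
```

```text
time_s 6.725
q [ 0.395  0.68  -0.268  1.704  0.237  0.787 -0.705]
tcp_rot [2.862e+00 1.293e+00 2.000e-03]
position [ 0.591 -0.19   0.102]
wrist_torque [0.081 0.07  0.07 ]
force [-0.861 -0.117 10.699]
```

View pics/c4.png

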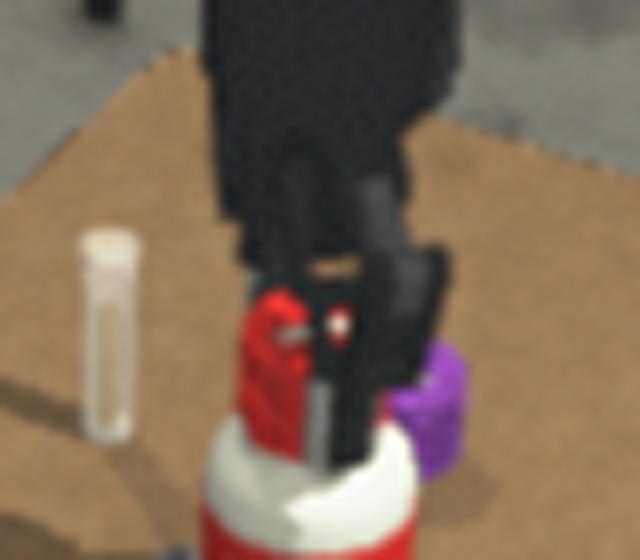

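The cap is pressed right down and held between the fingers, with the bar seen at (290,333) to (340,325). The turn so far is 29° at low torque, so I'll continue.

Emit:
{"op": "send_rows", "data": {
  "rows": [
    {"linear": [0, 0, 0], "roll": 0.8, "grip": -1},
    {"linear": [0, 0, 0], "roll": 0.8, "grip": -1},
    {"linear": [0, 0, 0], "roll": 0.8, "grip": -1},
    {"linear": [0, 0, 0], "roll": 0.8, "grip": -1},
    {"linear": [0, 0, 0], "roll": 0.8, "grip": -1},
    {"linear": [0, 0, 0], "roll": 0.8, "grip": -1},
    {"linear": [0, 0, 0], "roll": 0.8, "grip": -1},
    {"linear": [0, 0, 0], "roll": 0.8, "grip": -1},
    {"linear": [0, 0, 0], "roll": 0.8, "grip": -1},
    {"linear": [0, 0, 0], "roll": 0, "grip": -1}
  ]
}}

```text
time_s: 8.02
position: [0.5913, -0.1897, 0.1015]
tcp_rot: [2.185, 2.256, 0.002]
force: [-0.2, 0.3, 11.4]
width: 0.045
gripper_force: 60.9
```

```bash
python3 - <<'E'
from h import *
o=r.observe()
for k in("q","tcp_rot","position","wrist_torque","force"):print(k,np.round(o[k],3))
b=cams.read_camera("scene")[130:200,230:310]
cv2.imwrite("pics/c5.png",cv2.resize(b,(640,560),interpolation=2)[...,::-1])
E
```

```text
q [ 0.522  0.706 -0.461  1.697  0.401  0.832 -0.085]
tcp_rot [2.185e+00 2.256e+00 2.000e-03]
position [ 0.591 -0.19   0.102]
wrist_torque [0.088 0.159 0.038]
force [-0.229  0.337 11.372]
```

View pics/c5.png

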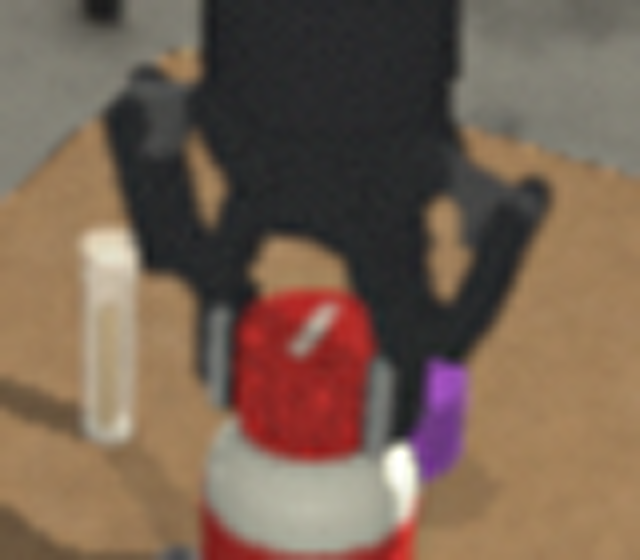

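The bar, now at (295,350) to (335,310), has turned with the tool by about 72°. I'll lift 106 mm.

Emit:
{"op": "send_rows", "data": {
  "rows": [
    {"linear": [0, 0, 0.12], "roll": 0, "grip": -1},
    {"linear": [0, 0, 0.2], "roll": 0, "grip": -1},
    {"linear": [0, 0, 0.2], "roll": 0, "grip": -1},
    {"linear": [0, 0, 0], "roll": 0, "grip": -1}
  ]
}}

```text
time_s: 8.57
position: [0.591, -0.1898, 0.1276]
tcp_rot: [2.187, 2.254, 0.001]
force: [0.6, -0.6, -0.8]
width: 0.045
gripper_force: 61.1
```

Emit:
{"op": "send_rows", "data": {
  "rows": [
    {"linear": [0, 0, 0.3], "roll": 0, "grip": -1},
    {"linear": [0, 0, 0.4], "roll": 0, "grip": -1},
    {"linear": [0, 0, 0.4], "roll": 0, "grip": -1},
    {"linear": [0, 0, 0.4], "roll": 0, "grip": -1},
    {"linear": [0, 0, 0.1], "roll": 0, "grip": -1},
    {"linear": [0, 0, 0], "roll": 0, "grip": -1},
    {"linear": [0, 0, 0], "roll": 0, "grip": -1},
    {"linear": [0, 0, 0], "roll": 0, "grip": -1}
  ]
}}

```text
time_s: 9.57
position: [0.5905, -0.1896, 0.2062]
tcp_rot: [-2.186, -2.255, 0.001]
force: [0.3, 0.6, -0.7]
width: 0.0446
gripper_force: 61.2
```

```bash
python3 - <<'E'
from h import *
o=r.observe()
for k in("position","force","width","gripper_force","qvel"):print(k,np.round(o[k],3))
b=cams.read_camera("scene")[90:210,210:330]
cv2.imwrite("pics/c6.png",cv2.resize(b,(600,600),interpolation=2)[...,::-1])
E
```

```text
position [ 0.591 -0.19   0.206]
force [ 0.273  0.566 -0.741]
width 0.045
gripper_force 61.165
qvel [-0.001  0.001 -0.002 -0.002 -0.002  0.002  0.   ]
```

View pics/c6.png

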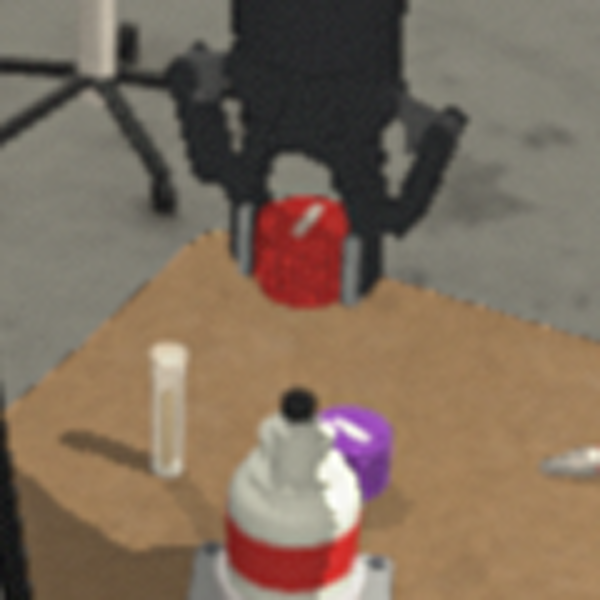

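The cap, at (303,250), is held upright above the open neck, whose black seal shows at (298,403). I'll hand in now.

```bash
python3 -c "
from bench import hand_in
print(hand_in())"
```

```text
the job is handed in; nothing more can be done
None
```

I pressed the red cap down, turned it about 72° counter-clockwise and lifted it off. I handed the job in with the cap still held upright, about 8 cm above the open mouth; no verdict was returned.

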